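# Lever a contact-test press down onto a radio and hold it

## Task

A two-way radio lies in the nest of the hand-lever test press, ready for its contact check. With a fingertip on the red ball, push the lever smoothly down to its stop, without gripping it, so that the sprung contact plate presses on the radio, and finish while still holding it down there. Keep the fingers off the ram and the radio, and leave the radio in its nest and everything on the table where it is.

Things in the scene. Friction and masses are not known exactly. Their poses are not given: they have to be found in the camera images.
- press: small rack-and-pinion hand press, grey cast iron, bolted down: base plate 240 x 180 x 22 mm, column at the back, head casting 70 mm wide with its top 195 mm high. Origin on the table right under the ram; x points to the back (the column), y to the press's left, z up. The base reaches from x = -90 to +150 mm. The nest, a white block with a pocket for the radio, lies on the base under the ram. The lever hangs on the right (y = -61 mm) and reaches out to the front (-x)
- lever (a joint): lever angle in rad: 0 at rest, where a spring holds the lever raised 45 degrees above level towards the front (-x of the press), growing as the ball goes down; hard stop at 1.05, the lever then points to the front, 15 degrees below level. The spring takes about 2 to 3 N at the ball at first and 5 to 7 N at the stop, and lifts the lever again if it is let go. The contact pins meet the radio at about 0.85 and their springs give for the rest of the way
- lever_pivot (a point): point on the lever's axis (the pinion shaft, level, along the y of the press), in the plane in which the lever swings; 155 mm above the table, 30 mm behind the press origin and 61 mm to its right
- lever_arm: the lever: steel rod 12 mm thick with a red ball of 36 mm diameter at its free end. Origin at the ball's centre, which lies 200 mm from lever_pivot; x points along the rod towards the pivot. The ball's centre is 296 mm above the table at rest and 103 mm at the stop
- knob_center (a point): centre of the red ball (radius 18 mm) on the lever's end
- cheek_left: flat left side of ball and rod (part of the lever, +y side of the press); origin at the ball's centre. Fingers pressing on left and right side at once are a grip
- cheek_right: flat right side of ball and rod (part of the lever, -y side of the press); origin at the ball's centre
- ram: square steel ram with an aluminium plate 66 x 85 mm at its foot and the contact plate below; geared to the lever, it goes down 18 mm per rad. Origin on the top of that plate, 106 mm above the table at rest
- contact_plate: green plate 60 x 80 mm with brass contact pins, sprung under the ram's plate. Origin at the pin ends, 75 mm above the table at rest
- test_radio: black radio, its battery off, lying face down in the nest: 58 x 118 mm, 26 mm thick, its antenna end to the press's left (+y). Origin at the centre of its underside, 34 mm above the table; loose, about 1.5 mm of play to each side in its nest
- radio_a: bystander: black radio standing upright to the left of the press, 58 x 36 x 118 mm, 186 mm tall with its antenna; origin under its middle
- radio_b: bystander: the same kind of radio standing at the left side of the table; origin under its middle
- battery: bystander: dark battery pack standing on end to the right of the press, 22 x 56 mm, 96 mm tall; origin under its middle
- carton_a: bystander: small carton 100 x 75 x 55 mm to the left of the press; origin under its middle
- carton_b: bystander: small carton 100 x 140 x 60 mm at the left side of the table; origin under its middle
- screwdriver: bystander: screwdriver, 170 mm long, lying to the right of the press; origin under its middle
- single_charger: bystander: empty black one-radio charger 100 x 90 x 64 mm at the left side of the table; origin under its middle

How it is judged:
At the end, for the whole second after the job is handed in: the lever is held at its stop (joint at least 0.99 of 1.05 rad) and still, the fingers push on it with more than 2 N, the contact plate presses on the radio with more than 6 N, the radio lies flat in its nest within 6 mm of where it was, and no other thing has moved 15 mm or more (value of joint lever above 0.99 rad and velocity of joint lever between -0.05 and 0.05 rad/s and contact force between the fingers and lever_arm above 2 N and contact force between contact_plate and test_radio above 6 N and distance of test_radio from where it was at the start of the episode below 0.006 m and angle between test_radio's own z axis and vertical below 0.08 rad and distance of each of radio_a, radio_b, battery, carton_a, carton_b, screwdriver, single_charger from where it was at the start of the episode below 0.015 m); the arm keeps its last pose, push and grip.
It fails at once if the lever is gripped: fingers press on its left and its right side at once (contact force between the fingers and cheek_left above 2 N and contact force between the fingers and cheek_right above 2 N).
It fails at once if the lever is slammed down (faster than 2.5 rad/s) (velocity of joint lever above 2.5 rad/s).
It fails at once if the fingers touch the ram, the contact plate or the radio (contact force between the fingers and ram above 1 N or contact force between the fingers and test_radio above 1 N).
It fails at once if the radio is lifted or shoved out of its nest (distance of test_radio from where it was at the start of the episode above 0.01 m or angle between test_radio's own z axis and vertical above 0.2 rad).
It fails at once if another thing on the table is lifted, moved or knocked over (distance of any of radio_a, radio_b, battery, carton_a, carton_b, screwdriver, single_charger from where it was at the start of the episode above 0.02 m or angle between any of radio_a, radio_b, battery, carton_a, carton_b, screwdriver, single_charger's own z axis and vertical above 0.5 rad).
It also fails if it takes over 35 s, if anything falls off the work surface, if the arm or the gripper's body presses on something with over 40 N, if the wrist force passes 120 N, or if a joint passes its speed limit or range.

## Robot

A 6-joint arm with a two-finger parallel gripper is mounted at the origin on the work surface. World frame = base frame: x ahead of the robot, y to its left, z up, the work surface at z = 0. Lengths are in m, angles in rad, forces in N, time in s.
With the tool pointing down it reaches from about 0.35 to 0.975 m from the base axis. Payload 4.9 kg.
Tool frame: the origin (TCP) lies midway between the tips of the shut fingers; the grasp point (between the pads) lies manip.grip_depth behind it (manip.grip_depth is the distance from the TCP to the grasp point, in m); z points along the fingers, x is the direction in which the jaws open and shut, and the axes are right-handed (so a half turn about z gives the same grasp; the last joint's range is limited). The gripper opens to 85 mm and grips with 20 to 120 N. Pads are 22 mm wide; open, the fingers measure 114 mm over their backs; the gripper's body (76 mm by 85 mm) begins 54 mm behind the grasp point. The pads swing forward as they close: fully open they stand 13 mm farther back than shut.
Start: joints at [-1.288, 0.053, 1.613, -0, 1.476, -0.119], TCP at [0.244, -0.575, 0.231] pointing down, gripper open.
Joint ranges: [-3.01, 3.01], [-1.01, 2.22], [0.06, 2.58], [-1.02, 4.17], [0.09, 2.62], [-3.14, 3.14]. Speed limits (rad/s): [2.57, 2.57, 3.14, 3.14, 3.14, 3.14].

## Interface

Orientations are given as a unit quaternion [w, x, y, z].
In Python, from plant import state, grab_frame, ticket, manip gives the robot as it stands.
- The arm moves only by the tool carry_out, never from a script. Its argument "moves" is a list that holds one entry, the list of rows, each a list of 7 numbers: the turn, a rotation vector about the tool's x, y, z each as a share of 5 degrees, from -1 to 1, then the shift along the tool's x, y, z each as a share of 0.04 m, from -1 to 1, then the gripper command: -1 is shut, 1 is fully open, values between are in proportion. A call has 1 to 8 rows; each row shifts and turns the commanded pose from where the row before left it, along the tool's axes as they then stand; what a row does not reach is not made up. A row lasts 1/12 s, in which the tool goes at most 41.7 mm and 7.16 degrees, less where a joint would pass 70% of its speed; a pose out of reach is approached as far as the arm can. A call with a number of a shift or a turn outside -1 to 1 is refused whole. A call with a gripper value outside its range is refused whole. The fingers move at their own pace and stop on an object; the grip force is fixed at half the most. Time passes only in rows, so rows that do not move let the fingers close. It gives the time, the measured TCP pose, the force and the opening at its end, in the units of the state.
- state(): the state, without advancing time (a new reading comes with each control period).
- grab_frame(name): name is "side" or "top" or "wrist"; returns a dict with "frame" (384x512x3 uint8, red, green, blue), "z_map" (384x512 float32, m along the optical axis (not along the pixel's ray), 0 where there is no reading), "K" (3x3 intrinsics, pixels), "k1" (the pictures are not rectified: a ray, as slopes to the right and down, at radius r is drawn at 1 + k1 r^2 times it, then the intrinsics apply), "world_from_camera" (4x4, takes a point from camera to world coordinates); the wrist camera has in their place "hand_eye" (4x4, takes a point from camera to tool coordinates, whose origin is the TCP and whose axes are the tool frame's). Camera axes: x right, y down, z forward; pixel columns grow to the right and rows downward; lengths in m; the calibration is good to about 2 mm. A picture is of the moment at which its call begins: read the wrist's pose just before it.
- ticket.job_done(): hands the job in, once; it reports no verdict.
The state is a dict: "time": time; "joint_pos": joint angles; "joint_vel": joint speeds; "joint_efforts": joint torques, N m; "tool_pos": TCP position; "tool_rot": TCP orientation; "contact_force": force on the tool from outside, world axes, zero at the start; "ft_torque": the same for the moment, N m; "gripper_width": opening from 0.0 (shut) to 1.0 (fully open).
Only numpy, scipy, OpenCV 4.12 (cv2) and the standard library are available. Lean on these libraries where they do the work, as an engineer would, in place of code of your own. Each camera call takes 0.05 s, during which the arm holds its last target.

## Working session

There is one attempt and no reset: what is moved stays moved. The work goes in short steps, Python scripts to look and compute and a tool call to move; the robot and the scene stay as the last step left them, time stands still between calls to the robot, and variables do not carry over. Pictures are saved under pics/ and viewed, and the job is handed in when it is done.

Besides the shell and the picture viewer there is one more tool, called after "Request:" as name(argument=value, ...) on one line, values as JSON. carry_out: Moves the arm, as the interface text tells. Shift numbers are shares of 0.04 m and turn numbers shares of 5 degrees, none past 1 either way. Its arguments: {"type":"object","properties":{"moves":{"type":"array"}},"required":["moves"]}

```bash
mkdir -p pics; ls; python3 - <<'E'
from plant import state, grab_frame, manip
import cv2, numpy as np
print(state()); print(manip.grip_depth)
for n in ("side","top"):
    f=grab_frame(n); cv2.imwrite(f"pics/{n}0.png",f["frame"][:,:,::-1]); np.savez(f"{n}0.npz",**{k:v for k,v in f.items()})
    print(n,f["K"].tolist(),f["k1"],f["world_from_camera"].round(3).tolist())
    im=f["frame"].astype(int); m=(im[...,0]>120)&(im[...,1]<70)&(im[...,2]<70); v,u=np.nonzero(m); print(len(u),np.median(u) if len(u) else 0,np.median(v) if len(u) else 0)
E
```

```text
pics
{'time': 0.0, 'joint_pos': array([-1.28800385e+00,  5.33702243e-02,  1.61433123e+00,  2.80972130e-06,
        1.47597439e+00, -1.18986400e-01]), 'joint_vel': array([-0.00187683, -0.0018775 ,  0.00070673,  0.00109815, -0.00052939,
       -0.00045454]), 'joint_efforts': array([-4.00331346e-04, -3.93683052e+01, -3.70174956e+01, -1.10913165e-04,
        7.02421035e-03, -4.46780874e-06]), 'tool_pos': array([ 0.24424143, -0.57461425,  0.23003249]), 'tool_rot': array([-6.74861051e-04,  8.33982739e-01, -5.51789548e-01, -7.93401529e-04]), 'contact_force': array([ 0.13882413, -0.93549609, -0.04860369]), 'ft_torque': array([-0.01219834,  0.02566642,  0.06652003]), 'gripper_width': 0.9993735563938277}
0.0187
side [[449.99407348366253, 0.0, 259.86934507221036], [0.0, 449.99407348366253, 193.18783623350043], [0.0, 0.0, 1.0]] -0.10756199666201753 [[-0.692, -0.527, 0.493, -0.127], [-0.722, 0.504, -0.474, 0.88], [0.001, -0.684, -0.729, 1.225], [0.0, 0.0, 0.0, 1.0]]
42 341.0 127.0
top [[448.5214849631818, 0.0, 250.4560637248344], [0.0, 448.5214849631818, 183.5050347794887], [0.0, 0.0, 1.0]] -0.0035258760832612254 [[0.023, -0.985, 0.174, 0.352], [-1.0, -0.02, 0.021, 0.177], [-0.018, -0.174, -0.985, 1.44], [0.0, 0.0, 0.0, 1.0]]
15 378.0 194.0
```

View pics/side0.png

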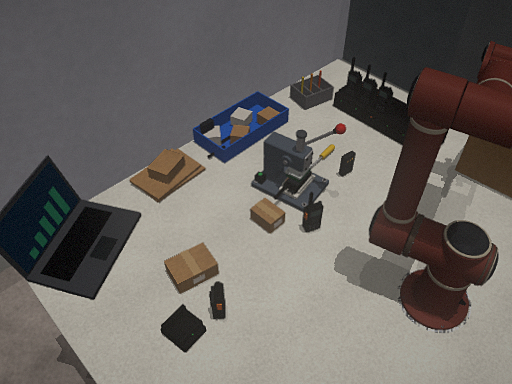

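View pics/top0.png

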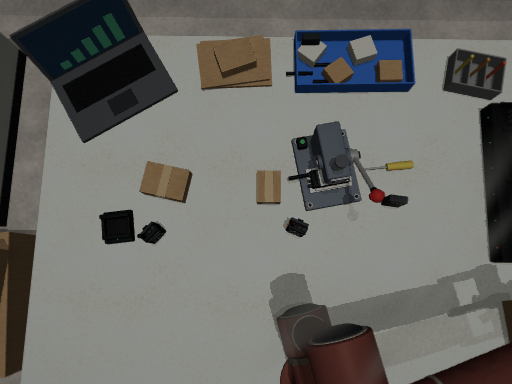

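The side view shows the red ball at about (341,128). In the top view it is at (377,196), with the lever shaft end near (354,155). The battery is close to the ball at (396,201), so I'll measure both.

```bash
cat > h.py <<'E'
import numpy as np, cv2
from scipy.optimize import least_squares
def pts(f,u,v,z=None):
    K=f["K"];k1=float(f["k1"]); u=np.atleast_1d(u).astype(float);v=np.atleast_1d(v).astype(float)
    p=cv2.undistortPoints(np.stack([u,v],1)[:,None],K,np.array([k1,0,0,0,0.]))[:,0]
    if z is None: z=f["z_map"][v.astype(int),u.astype(int)]
    z=np.asarray(z)
    c=np.c_[p[:,0]*z,p[:,1]*z,z*np.ones(len(u))]
    if "world_from_camera" in f: T=f["world_from_camera"]; return c@T[:3,:3].T+T[:3,3]
    return c
def cloud(f):
    v,u=np.mgrid[:384,:512]; P=pts(f,u.ravel(),v.ravel()).reshape(384,512,3); P[f["z_map"]<=0]=np.nan; return P
def redmask(f):
    h=cv2.cvtColor(f["frame"],cv2.COLOR_RGB2HSV).astype(int)
    return ((h[...,0]<6)|(h[...,0]>174))&(h[...,1]>170)&(h[...,2]>90)
def ballfit(X,r=0.018):
    g=least_squares(lambda c:np.linalg.norm(X-c,axis=1)-r,X.mean(0)-[0,0,.012],loss="soft_l1",f_scale=.002)
    return g.x,np.abs(g.fun).mean()
E
python3 - <<'E'
from h import *
for n,(u0,v0) in dict(side=(341,128),top=(377,196)).items():
    f=dict(np.load(n+"0.npz")); P=cloud(f); m=redmask(f); w=np.zeros_like(m); w[v0-12:v0+13,u0-12:u0+13]=1; m&=w
    X=P[m]; X=X[np.isfinite(X).all(1)]; 
    v,u=np.nonzero(m); print(n,len(X),u.mean(),v.mean(),X.min(0),X.max(0),ballfit(X))
    # head top / battery
    Z=P[...,2]
    if n=="top":
        for nm,lo,hi,(a,b,c,d) in [("head",.18,.21,(300,370,110,180)),("base",.015,.028,(280,370,120,220)),("batt",.085,.105,(380,415,188,212)),("radioA",.1,.2,(280,315,210,240))]:
            mm=np.zeros_like(m); mm[c:d,a:b]=1; mm&=(Z>lo)&(Z<hi)
            XY=P[mm][:,:2].astype(np.float32); r=cv2.minAreaRect(XY*1000); print(nm,len(XY),r,np.nanmean(P[mm],0))
            if nm in("head","base"): print(cv2.boxPoints(r).round(1).tolist())
E
python3 - <<'E'
import cv2
for n,(u,v) in dict(side=(320,160),top=(345,175)).items():
    i=cv2.imread(f"pics/{n}0.png")[v-60:v+60,u-80:u+80]; cv2.imwrite(f"pics/{n}0z.png",cv2.resize(i,None,fx=5,fy=5,interpolation=cv2.INTER_CUBIC))
E
```

```text
side 46 340.2826086956522 127.04347826086956 [ 0.51184836 -0.12460904  0.29857721] [ 0.54228788 -0.09948646  0.31513818] (array([ 0.53031757, -0.11872732,  0.29520972]), np.float64(0.0023927318800904067))
top 111 377.51785714285717 195.07142857142858 [ 0.51341349 -0.13976998  0.30220749] [ 0.54119769 -0.10377965  0.31795091] (array([ 0.52928252, -0.12208656,  0.29747809]), np.float64(0.0014000985042439639))
head 1330 ((673.5380249023438, -37.710227966308594), (175.359375, 106.56021118164062), 20.329896926879883) [ 0.6734212  -0.02897834  0.19473641]
[[572.7999877929688, -18.200000762939453], [609.7999877929688, -118.0999984741211], [774.2999877929688, -57.20000076293945], [737.2000122070312, 42.70000076293945]]
base 1651 ((659.8564453125, -57.19413757324219), (240.01419067382812, 229.48036193847656), 11.74474048614502) [ 0.61839075 -0.02501793  0.02228453]
[[519.0, 30.700000762939453], [565.7000122070312, -194.0], [800.7000122070312, -145.10000610351562], [754.0, 79.5999984741211]]
batt 150 ((552.006103515625, -239.4179229736328), (56.15066909790039, 23.17607307434082), 82.89042663574219) [ 0.55097776 -0.23828495  0.09603157]
radioA 229 ((464.2185974121094, 62.05653381347656), (55.7158317565918, 41.396629333496094), 68.30577087402344) [0.46100723 0.06397133 0.12103826]
```

View pics/top0z.png

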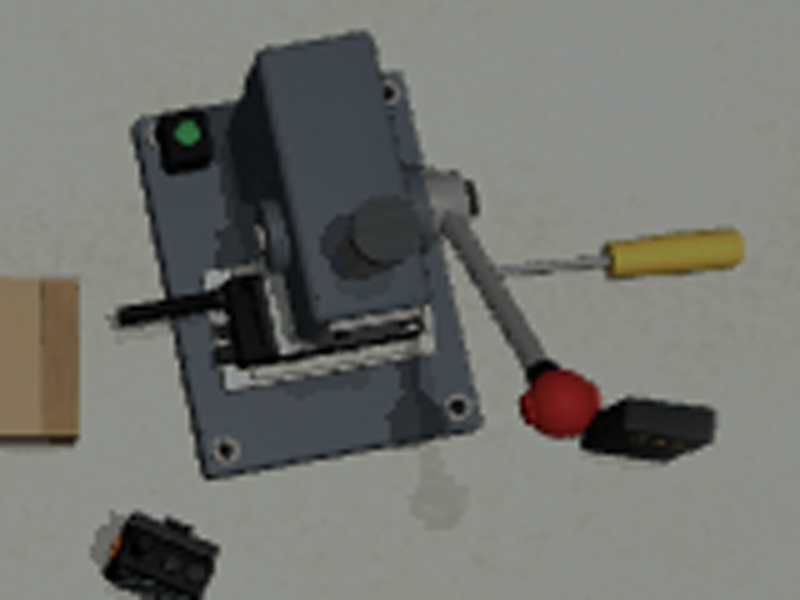

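Both cameras agree on the ball, at about (0.530, -0.120, 0.297), and the z matches the given 0.296. The press yaw is about 12°. Next I'll shut the fingers, rise, and turn so the jaw axis lies in the lever plane.

Request:
carry_out(moves=[[[0,0,-1,0,0,-0.5,-1],[0,0,-1,0,0,-0.5,-1],[0,0,-1,0,0,-0.5,-1],[0,0,-1,0,0,-0.5,-1],[0,0,-1,0,0,-0.5,-1],[0,0,-1,0,0,-0.5,-1],[0,0,-1,0,0,-0.5,-1],[0,0,-1,0,0,-0.5,-1]]])

```text
time: 0.77
tool_pos: [0.2443, -0.5749, 0.3915]
tool_rot: [-0.001, 0.973, -0.231, -0.0]
contact_force: [-0.2, -0.5, -0.2]
gripper_width: 0.005
```

Request:
carry_out(moves=[[[0,0,-1,0,0,0,-1],[0,0,-1,0,0,0,-1],[0,0,-1,0,0,0,-1],[0,0,-1,0,0,0,-1],[0,0,-1,0,0,0,-1],[0,0,-1,0,0,0,-1],[0,0,-1,0,0,0,-1],[0,0,-0.8,0,0,0,-1]]])

```text
time: 1.43
tool_pos: [0.2444, -0.575, 0.3905]
tool_rot: [-0.001, 0.994, 0.107, -0.0]
contact_force: [-0.7, 0.4, 0.4]
gripper_width: 0.005
```

```bash
cat > s.py <<'E'
from plant import state
import numpy as np
from scipy.spatial.transform import Rotation as R
def show(target=None,yaw=12.):
    s=state(); q=s["tool_rot"]; r=R.from_quat([q[1],q[2],q[3],q[0]]); M=r.as_matrix()
    print("t",round(s["time"],2),"pos",s["tool_pos"].round(4),"x",M[:,0].round(3),"z",M[:,2].round(3),"yaw",np.degrees(np.arctan2(M[1,0],M[0,0])).round(2),"F",s["contact_force"].round(2),"w",round(s["gripper_width"],3),"q",s["joint_pos"].round(2))
    a=np.radians(yaw); T=np.array([[np.cos(a),np.sin(a),0],[np.sin(a),-np.cos(a),0],[0,0,-1.]])
    print("turn shares",np.degrees((r.inv()*R.from_matrix(T)).as_rotvec()).round(2)/5)
    if target is not None: print("shift shares",(M.T@(np.array(target)-s["tool_pos"])/.04).round(2))
    return s,M
E
python3 -c "
from s import *; show([.53,-.12,.38])"
```

```text
t 1.43 pos [ 0.2444 -0.575   0.3905] x [ 0.977  0.212 -0.   ] z [-0.     0.001 -1.   ] yaw 12.25 F [-0.74  0.45  0.42] w 0.005 q [-1.29  0.01  1.4   0.    1.74 -1.5 ]
turn shares [-0.014  0.     0.05 ]
shift shares [ 9.39 -9.6   0.28]
```

Request:
carry_out(moves=[[[0,0,0,0.55,-0.55,0,-1],[0,0,0,0.55,-0.55,0,-1],[0,0,0,0.55,-0.55,0,-1],[0,0,0,0.55,-0.55,0,-1],[0,0,0,0.55,-0.55,0,-1],[0,0,0,0.55,-0.55,0,-1],[0,0,0,0.55,-0.55,0,-1],[0,0,0,0.55,-0.55,0,-1]]])

```text
time: 2.1
tool_pos: [0.3803, -0.3649, 0.3907]
tool_rot: [-0.0, 0.995, 0.105, -0.0]
contact_force: [0.3, 0.2, 0.2]
gripper_width: -0.003
```

Request:
carry_out(moves=[[[0,0,0,0.55,-0.55,0,-1],[0,0,0,0.55,-0.55,0,-1],[0,0,0,0.55,-0.55,0,-1],[0,0,0,0.55,-0.55,0,-1],[0,0,0,0.5,-0.55,0,-1],[0,0,0,0.5,-0.5,0,-1],[0,0,0,0.3,-0.4,0,-1],[0,0,0,0.2,-0.2,0,-1]]])

```text
time: 2.77
tool_pos: [0.4932, -0.1828, 0.3908]
tool_rot: [-0.0, 0.994, 0.106, -0.0]
contact_force: [-0.1, -0.9, -0.0]
gripper_width: -0.001
```

```bash
python3 - <<'E'
from s import *; from h import *; from plant import grab_frame
s,M=show([.53,-.12,.34])
f=grab_frame("wrist"); cv2.imwrite("pics/w1.png",f["frame"][:,:,::-1])
H=f["hand_eye"]; v,u=np.mgrid[:384,:512]
m=redmask(f)&(f["z_map"]>0); v,u=np.nonzero(m); print(len(u))
c=pts(f,u,v); X=(c@H[:3,:3].T+H[:3,3])@M.T+s["tool_pos"]
print(X.min(0),X.max(0)); k=(X[:,2]>.26)&(X[:,2]<.33); print(k.sum(),ballfit(X[k]))
for n in("side","top"):
    g=grab_frame(n); cv2.imwrite(f"pics/{n}1.png",g["frame"][:,:,::-1])
E
```

```text
t 2.77 pos [ 0.4932 -0.1828  0.3908] x [ 0.978  0.211 -0.   ] z [-0.001  0.001 -1.   ] yaw 12.16 F [-0.15 -0.9  -0.04] w -0.001 q [-0.5  -0.23  1.62  0.    1.75 -0.71]
turn shares [-0.012  0.006  0.032]
shift shares [ 1.23 -1.34  1.27]
94
[ 0.5212288  -0.1246746   0.30246071] [ 0.53521182 -0.10499718  0.31464162]
94 (array([ 0.52963243, -0.12173908,  0.29588073]), np.float64(0.0004675717636210048))
```

View pics/w1.png

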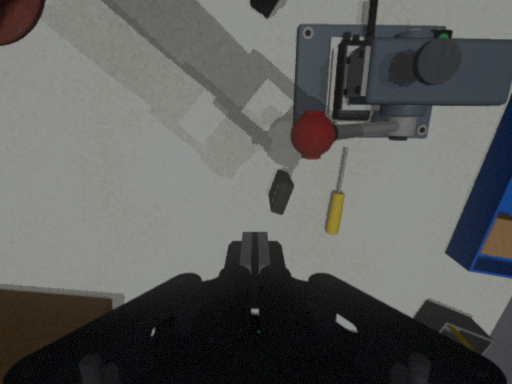

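View pics/side1.png

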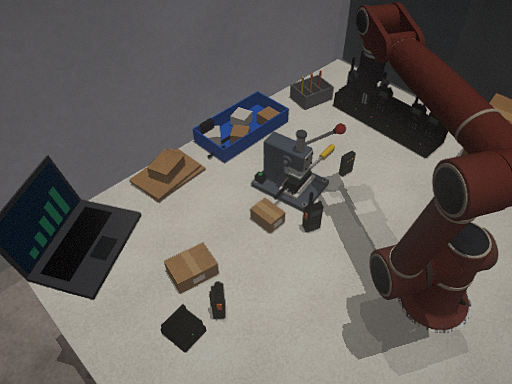

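The wrist picture shows the ball at pixel (314,134), and the press edges line up with the image axes, so the yaw is right. The wrist sphere fit gives (0.5296, -0.1217, 0.2959), which agrees with the other two cameras. Now I'll go 20 mm above the ball.

Request:
carry_out(moves=[[[0,0,0,0.3,-0.33,0,-1],[0,0,0,0.3,-0.33,0.2,-1],[0,0,0,0.3,-0.33,0.4,-1],[0,0,0,0.31,-0.32,0.4,-1],[0,0,0,0,0,0.4,-1],[0,0,0,0,0,0,-1]]])

```text
time: 3.42
tool_pos: [0.5275, -0.1239, 0.3309]
tool_rot: [-0.001, 0.995, 0.104, -0.003]
contact_force: [-0.5, -0.3, -0.8]
gripper_width: -0.003
```

```bash
python3 - <<'E'
from s import *; from h import *; from plant import grab_frame
s,M=show([.5297,-.1215,.3145])
f=grab_frame("wrist"); cv2.imwrite("pics/w2.png",f["frame"][:,:,::-1])
H=f["hand_eye"]
m=redmask(f)&(f["z_map"]>0); v,u=np.nonzero(m); print(len(u))
c=pts(f,u,v); X=(c@H[:3,:3].T+H[:3,3])@M.T+s["tool_pos"]
k=(X[:,2]>.26)&(X[:,2]<.33); print(k.sum(),ballfit(X[k]))
a=np.radians(12.2)
B=np.array([.5297,-.1215]);th=np.arange(0,1.06,.05)
# path in tool x,z
x=-.2*np.cos(np.pi/4-th);z=.155+.2*np.sin(np.pi/4-th)
print(np.c_[th[1:],np.diff(x)/.04,-np.diff(z)/.04].round(3).tolist())
E
```

```text
t 3.42 pos [ 0.5275 -0.1239  0.3309] x [ 0.978  0.208 -0.006] z [-0.007  0.002 -1.   ] yaw 11.99 F [-0.52 -0.3  -0.78] w -0.003 q [-0.37 -0.18  1.67 -0.    1.66 -0.58]
turn shares [-0.038  0.07  -0.002]
shift shares [ 0.07 -0.05  0.41]
0Traceback (most recent call last):
  File "<stdin>", line 6, in <module>
  File "h.py", line 5, in pts
    p=cv2.undistortPoints(np.stack([u,v],1)[:,None],K,np.array([k1,0,0,0,0.]))[:,0]
      ~~~~~~~~~~~~~~~~~~~^^^^^^^^^^^^^^^^^^^^^^^^^^^^^^^^^^^^^^^^^^^^^^^^^^^^^
cv2.error: OpenCV(4.12.0) /io/opencv/modules/calib3d/src/undistort.dispatch.cpp:347: error: (-215:Assertion failed) CV_IS_MAT(_src) && CV_IS_MAT(_dst) && (_src->rows == 1 || _src->cols == 1) && (_dst->rows == 1 || _dst->cols == 1) && _src->cols + _src->rows - 1 == _dst->rows + _dst->cols - 1 && (CV_MAT_TYPE(_src->type) == CV_32FC2 || CV_MAT_TYPE(_src->type) == CV_64FC2) && (CV_MAT_TYPE(_dst->type) == CV_32FC2 || CV_MAT_TYPE(_dst->type) == CV_64FC2) in function 'cvUndistortPointsInternal'
```

View pics/w2.png

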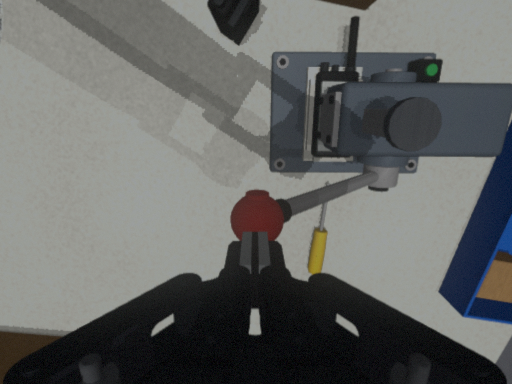

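The wrist picture shows the ball at about (257,217), right under the fingertips at (256,240). I'll touch down slowly after working out the arc increments.

```bash
python3 - <<'E'
import numpy as np
th=np.arange(0,1.11,.05)
x=-.2*np.cos(np.pi/4-th);z=.2*np.sin(np.pi/4-th)
print(np.c_[th[1:],np.diff(x)/.04,-np.diff(z)/.04].round(3).tolist())
E
```

```text
[[0.05, -0.172, 0.181], [0.1, -0.163, 0.19], [0.15, -0.153, 0.197], [0.2, -0.143, 0.205], [0.25, -0.133, 0.212], [0.3, -0.122, 0.218], [0.35, -0.111, 0.224], [0.4, -0.1, 0.229], [0.45, -0.088, 0.234], [0.5, -0.076, 0.238], [0.55, -0.064, 0.242], [0.6, -0.052, 0.244], [0.65, -0.04, 0.247], [0.7, -0.028, 0.248], [0.75, -0.015, 0.25], [0.8, -0.003, 0.25], [0.85, 0.01, 0.25], [0.9, 0.022, 0.249], [0.95, 0.035, 0.248], [1.0, 0.047, 0.245], [1.05, 0.059, 0.243], [1.1, 0.071, 0.24]]
```

Request:
carry_out(moves=[[[0,0,0,0.07,-0.04,0.15,-1],[0,0,0,0,0,0.15,-1],[0,0,0,0,0,0.1,-1],[0,0,0,0,0,0,-1]]])

```text
time: 3.8
tool_pos: [0.5311, -0.1219, 0.3186]
tool_rot: [-0.0, 0.995, 0.104, -0.0]
contact_force: [-0.2, -0.1, 0.8]
gripper_width: -0.002
```

```bash
python3 -c "
from s import *; show([.5297,-.1215,.3145])"
```

```text
t 3.8 pos [ 0.5311 -0.1219  0.3186] x [ 0.978  0.208 -0.001] z [-0.001  0.    -1.   ] yaw 11.98 F [-0.22 -0.11  0.81] w -0.002 q [-0.36 -0.18  1.69 -0.    1.63 -0.57]
turn shares [-0.004  0.01  -0.004]
shift shares [-0.03 -0.02  0.1 ]
```

Request:
carry_out(moves=[[[0,0,0,0,0,0.06,-1],[0,0,0,0,0,0.06,-1],[0,0,0,-0.08,0,0.09,-1],[0,0,0,-0.09,0,0.09,-1],[0,0,0,-0.08,0,0.09,-1],[0,0,0,-0.08,0,0.1,-1]]])

```text
time: 4.3
tool_pos: [0.5178, -0.1246, 0.3004]
tool_rot: [0.0, 0.995, 0.105, -0.0]
contact_force: [-4.1, -0.9, 5.8]
gripper_width: -0.001
```

```bash
cat > look.py <<'E'
import sys
from s import *; from h import *; from plant import grab_frame
s,M=show()
k=sys.argv[1]
for n in ("top","side"):
    g=grab_frame(n); cv2.imwrite(f"pics/{n}{k}.png",g["frame"][:,:,::-1])
    P=cloud(g); m=redmask(g)&(abs(P[...,0]-.5)<.08)&(abs(P[...,1]+.13)<.06)&(P[...,2]>.05)&(P[...,2]<.33)
    X=P[m]; print(n,len(X), X.max(0) if len(X) else 0, ballfit(X) if len(X)>8 else 0)
g=grab_frame("wrist"); cv2.imwrite(f"pics/w{k}.png",g["frame"][:,:,::-1])
E
python3 look.py 3
```

```text
t 4.3 pos [ 0.5178 -0.1246  0.3004] x [ 0.978  0.208 -0.001] z [-0.    -0.001 -1.   ] yaw 12.01 F [-4.1  -0.89  5.79] w -0.001 q [-0.38 -0.2   1.74 -0.    1.6  -0.58]
turn shares [0.01  0.008 0.002]
top 0 0 0
side 1 [ 0.51337717 -0.11333003  0.29357534] 0
```

View pics/w3.png

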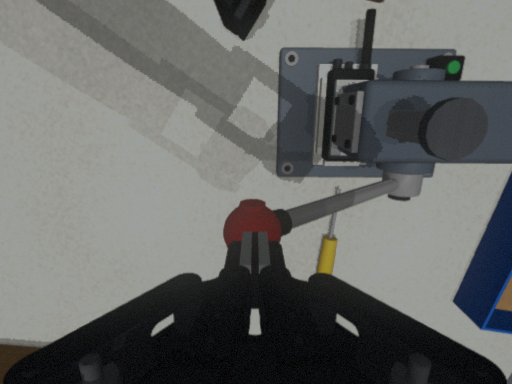

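The fingertip is in contact and the lever is moving, with the ball centred under the seam at (252,228). I'll follow the arc.

Request:
carry_out(moves=[[[0,0,0,-0.16,0,0.19,-1],[0,0,0,-0.16,0,0.2,-1],[0,0,0,-0.15,0,0.21,-1],[0,0,0,-0.13,0,0.22,-1],[0,0,0,-0.11,0,0.22,-1],[0,0,0,-0.1,0,0.23,-1]]])

```text
time: 4.95
tool_pos: [0.4862, -0.1312, 0.2485]
tool_rot: [0.0, 0.995, 0.105, 0.0]
contact_force: [-2.8, -1.4, 3.8]
gripper_width: -0.003
```

```bash
python3 look.py 4
```

```text
t 4.95 pos [ 0.4862 -0.1312  0.2485] x [ 0.978  0.208 -0.   ] z [ 0. -0. -1.] yaw 12.01 F [-2.78 -1.36  3.77] w -0.003 q [-0.41 -0.25  1.87 -0.    1.53 -0.62]
turn shares [0.006 0.    0.002]
top 0 0 0
side 0 0 0
```

View pics/w4.png

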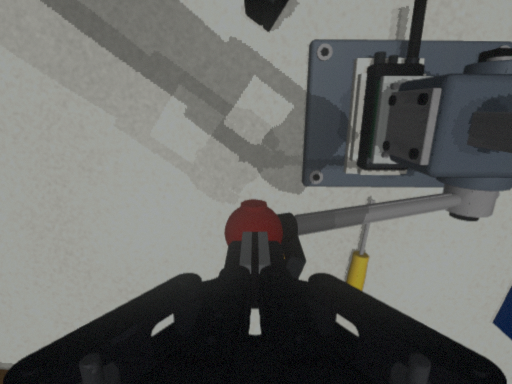

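The ball is still centred under the fingertips at (253,228), with the lever at about 0.40 rad. The battery is behind the finger silhouette at (292,250), but in 3D it is about 80 mm away.

Request:
carry_out(moves=[[[0,0,0,-0.09,0,0.23,-1],[0,0,0,-0.08,0,0.24,-1],[0,0,0,-0.065,0,0.24,-1],[0,0,0,-0.05,0,0.245,-1],[0,0,0,-0.04,0,0.245,-1],[0,0,0,-0.03,0,0.25,-1],[0,0,0,-0.015,0,0.25,-1]]])

```text
time: 5.68
tool_pos: [0.4721, -0.134, 0.1797]
tool_rot: [-0.0, 0.995, 0.105, -0.0]
contact_force: [-2.6, -1.0, 2.4]
gripper_width: -0.001
```

```bash
python3 look.py 5
```

```text
t 5.68 pos [ 0.4721 -0.134   0.1797] x [ 0.978  0.208 -0.   ] z [-0.  0. -1.] yaw 12.02 F [-2.56 -0.97  2.37] w -0.001 q [-0.43 -0.24  1.97  0.    1.41 -0.64]
turn shares [-0.004  0.004  0.004]
top 0 0 0
side 0 0 0
```

View pics/w5.png

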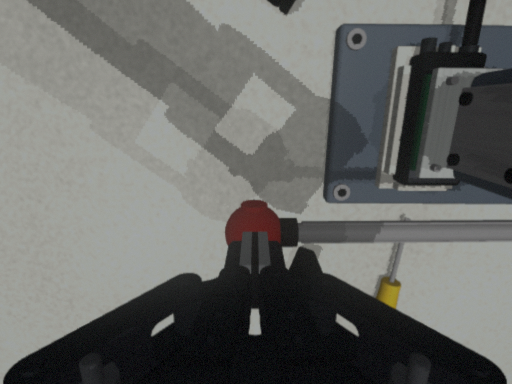

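View pics/side5.png

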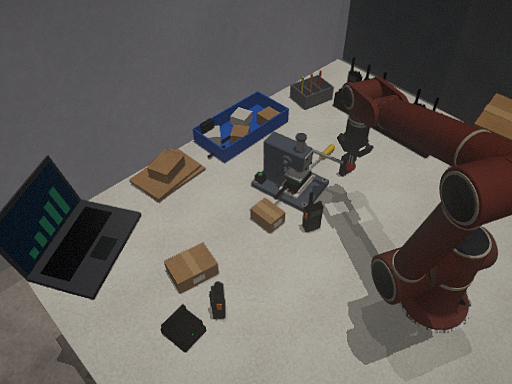

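The lever is near level at about 0.75 rad, still centred, with light forces and nothing disturbed. I'll go on more slowly towards the stop.

Request:
carry_out(moves=[[[0,0,0,0,0,0.25,-1],[0,0,0,0,0,0.25,-1],[0,0,0,0.01,0,0.2,-1],[0,0,0,0.02,0,0.2,-1],[0,0,0,0.03,0,0.2,-1],[0,0,0,0.03,0,0.15,-1],[0,0,0,0,0,0,-1]]])

```text
time: 6.42
tool_pos: [0.4757, -0.1332, 0.1295]
tool_rot: [-0.0, 0.995, 0.105, -0.0]
contact_force: [-2.5, -1.7, 4.5]
gripper_width: 0.002
```

```bash
python3 look.py 6
```

```text
t 6.42 pos [ 0.4757 -0.1332  0.1295] x [ 0.978  0.208 -0.001] z [-0.001  0.    -1.   ] yaw 12.02 F [-2.5  -1.67  4.52] w 0.002 q [-0.42 -0.18  2.01  0.    1.31 -0.63]
turn shares [-0.006  0.008  0.004]
top 0 0 0
side 1 [ 0.47845415 -0.1225416   0.12451849] 0
```

View pics/w6.png

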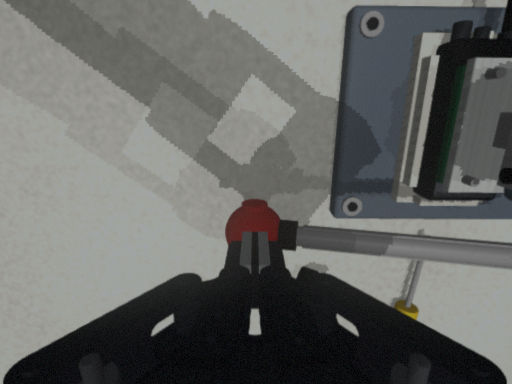

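The lever is at about 1.00 rad and in good contact. I'll take the last few millimetres in small steps.

Request:
carry_out(moves=[[[0,0,0,0.03,0,0.1,-1],[0,0,0,0.02,0,0.1,-1],[0,0,0,0,0,0.05,-1],[0,0,0,0,0,0,-1]]])

```text
time: 6.9
tool_pos: [0.4785, -0.1329, 0.1212]
tool_rot: [0.0, 0.995, 0.105, 0.001]
contact_force: [-0.5, -0.3, 6.0]
gripper_width: 0.002
```

Request:
carry_out(moves=[[[0,0,0,0,0,0.05,-1],[0,0,0,0,0,0.05,-1],[0,0,0,0,0,0,-1],[0,0,0,0,0,0,-1]]])

```text
time: 7.23
tool_pos: [0.4789, -0.1329, 0.1196]
tool_rot: [0.0, 0.994, 0.105, 0.001]
contact_force: [-4.3, 1.6, 14.6]
gripper_width: 0.002
```

The force jumped from 6 N to 14.6 N over 1.6 mm of travel, so this looks like the hard stop. I'll push slightly more for margin and check that it's steady.

Request:
carry_out(moves=[[[0,0,0,0,0,0.04,-1],[0,0,0,0,0,0,-1],[0,0,0,0,0,0,-1],[0,0,0,0,0,0,-1],[0,0,0,0,0,0,-1],[0,0,0,0,0,0,-1]]])

```text
time: 7.73
tool_pos: [0.479, -0.1329, 0.1191]
tool_rot: [0.0, 0.994, 0.105, 0.001]
contact_force: [-7.7, 2.4, 20.2]
gripper_width: -0.003
```

```bash
python3 look.py 7; python3 -c "
from s import *; show()"; python3 - <<'E'
import cv2
i=cv2.imread("pics/side7.png")[100:240,240:400]; cv2.imwrite("pics/side7z.png",cv2.resize(i,None,fx=4,fy=4,interpolation=cv2.INTER_CUBIC))
E
```

```text
t 7.73 pos [ 0.479  -0.1329  0.1191] x [0.978 0.208 0.002] z [ 0.002  0.    -1.   ] yaw 12.03 F [-7.69  2.42 20.18] w -0.003 q [-0.42 -0.16  2.01  0.    1.29 -0.63]
turn shares [ 0.004 -0.022  0.006]
top 0 0 0
side 2 [ 0.48011809 -0.11882957  0.11436606] 0
t 7.88 pos [ 0.479  -0.1329  0.1191] x [0.978 0.209 0.002] z [ 0.002  0.    -1.   ] yaw 12.03 F [-7.85  3.5  19.04] w 0.0 q [-0.42 -0.16  2.01  0.    1.29 -0.63]
turn shares [ 0.004 -0.024  0.006]
```

View pics/w7.png

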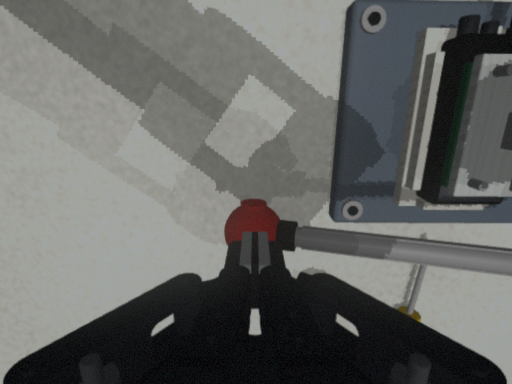

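View pics/side7z.png

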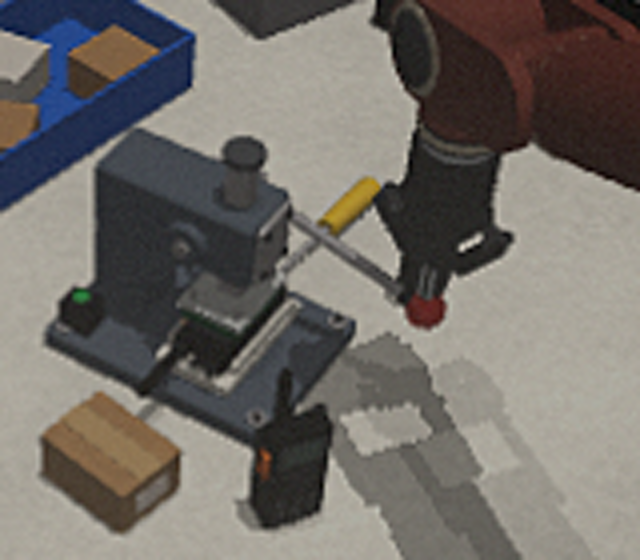

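View pics/top7.png

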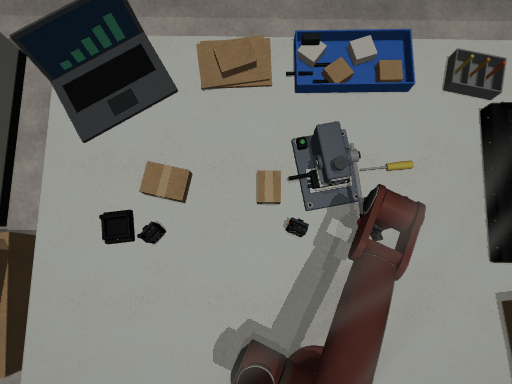

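The lever is at its stop: in the wrist view the ball is centred at (253,228) under the fingertips. The contact plate is down on the radio in its nest, bystanders look unmoved, and the force is steady at about 20 N. Handing in.

```bash
python3 -c "
from plant import ticket
print(ticket.job_done())
from s import *; show()"
```

```text
the job is handed in; nothing more can be done
None
the job is handed in; nothing more can be done
```

I pushed the lever down to its stop with the shut fingertips on top of the red ball, without gripping it. I then handed the job in with the arm still holding it there, after about 8 s of the 35 s allowed.

**Last checks, just before hand-in:**
- **Lever at its stop:** the fingertips were at z = 0.119 m, where the stop should put the top of the ball at 0.121 m. That 2 mm gap is about the calibration error. The push force had risen from 6 N to about 20 N over the last 2 mm, which fits a hard stop.
- **Holding still:** position was unchanged and the force was steady at 19–20 N over the last readings.
- **Press and table:** the pictures showed the contact plate down on the radio in its nest and nothing on the table visibly moved. The arm hid the battery from the top camera in the last picture, but the gripper stayed well clear of it by my measurements.

**Not measured directly:** I had no reading of the lever angle or of the contact plate's force on the radio, so both are inferred from the tool position, the force and the pictures. At the end, the fingers also hid the ball from my automatic ball-finding, so I judged its position from the wrist picture.

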